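# Hang the wide earring hanger on the display rail and slide it to the pointer

## Task

Take the wide earring hanger out of the slotted wooden holder and hook it over the display rail, near the end of the rail that is farther from the cone-shaped pointer on its base. Then, without lifting it off the rail again, slide it along until it hangs centred at the pointer, and let go of it. Leave the narrow hanger standing in the holder.

Things in the scene. Friction and masses are not known exactly. Their poses are not given: they have to be found in the camera images.
- wide_hanger: Metal hanger, 145 mm tall, 80 g, y along its width. Origin: height of lower edge, under mid-hook. In mm: panel 64 wide, z 0-70, and stem 22 wide up to 105, both x -19 to -14; hook inside x -14 to 14, 22 wide, roof z 100-105; its back leg x 14-19, down to z 62; on top a black grip tab, x 14 by y 24, z 105-145. Starts upright (lean under 5 deg) in a holder slot. Either way round may face front.
- narrow_hanger: Same hanger, same frame, but panel only 30 mm wide; stays put. Either may be in the front slot. The wooden holder is 42 mm high, with two 6.4 mm slots 80 mm apart, one behind the other; the hangers stand loosely 32 mm deep in them, lower edge 10 mm above the table, and come out straight up.
- rail: Fixed stand: wooden base 86 x 360 x 8 mm, two posts, and a flat steel bar on edge along its y. Origin on the table under the bar's middle. Bar: 14 mm thick (x), 22 mm high, top at z 140 mm, y -170 to 170 mm, round black end caps (top at 146 mm). Posts as thin as the bar stand under it at y = -150 and 150 mm. A hung hanger's origin is at z 40 mm.
- pointer: Dark steel cone, 26 mm wide, 55 mm high, point up, fixed on the rail's base 40 mm in front of the bar (rail's -x side), within 60 mm of the rail's middle on either side. It marks a place along the rail. Origin: centre of its foot, 8 mm above the table; axes parallel to the rail's.

How it is judged:
On the way:
1. the wide hanger is hooked over the rail, more than 60 mm along the rail from the pointer (x of wide_hanger in the frame of rail between -0.014 and 0.014 m and y of wide_hanger in the frame of rail between -0.165 and 0.165 m and z of wide_hanger in the frame of rail between 0.03 and 0.055 m and (y of wide_hanger in the frame of pointer above 0.06 m or y of wide_hanger in the frame of pointer below -0.06 m)), for 0.1 s.
At the end, for the whole second after the job is handed in: The wide hanger hangs settled (speed below 0.12 m/s) from the bar by its hook (origin 32 to 48 mm above the table, upright within 15 degrees, its width along the rail within 17 degrees), its middle within 15 mm of the pointer along the rail; the narrow hanger is within 30 mm of where it stood (y of wide_hanger in the frame of pointer between -0.015 and 0.015 m and x of wide_hanger in the frame of rail between -0.016 and 0.016 m and z of wide_hanger in the frame of rail between 0.032 and 0.048 m and angle between wide_hanger's own z axis and vertical below 0.26 rad and angle between the y axis of wide_hanger and the y axis of rail, either way round below 0.3 rad and linear speed of wide_hanger below 0.12 m/s and distance of narrow_hanger from where it was at the start of the episode below 0.03 m); the robot touches nothing.
It fails at once if the wide hanger is lifted off, or put onto, the rail within 45 mm of the pointer instead of being slid there (y of wide_hanger in the frame of pointer between -0.045 and 0.045 m and x of wide_hanger in the frame of rail between -0.014 and 0.014 m and z of wide_hanger in the frame of rail between 0.085 and 0.115 m).
It fails at once if the narrow hanger is taken out of the holder (distance of narrow_hanger from where it was at the start of the episode above 0.03 m).
It also fails if it takes over 53 s, if anything falls off the work surface, if the arm or the gripper's body presses on something with over 40 N, if the wrist force passes 120 N, or if a joint passes its speed limit or range.

## Robot

A 6-joint arm with a two-finger parallel gripper is mounted at the origin on a cart in front of the work surface, level with it; the furniture and walls round the work are solid. World frame = base frame: x ahead of the robot, y to its left, z up, the work surface at z = 0. Lengths are in m, angles in rad, forces in N, time in s.
With the tool pointing down it reaches from about 0.3 to 0.825 m from the base axis. Payload 5.4 kg.
Tool frame: the origin (TCP) lies on the centre line of the jaws, within the pads' length; the fingertips stand 14 mm ahead of it and the grasp point (between the pads) lies 5 mm behind it; z points along the fingers, y is the line along which they close (so a half turn about z gives the same grasp; the last joint's range is limited). The gripper opens to 92 mm and grips with 3 to 60 N. Pads are 20 mm wide; open, the fingers measure 128 mm over their backs; the gripper's body (75 mm by 189 mm) begins 69 mm behind the grasp point.
Start: joints at [-1.313, 0.158, 1.597, -0, 1.386, -0.21], TCP at [0.259, -0.513, 0.229] pointing down, gripper open.
Joint ranges: [-2.91, 2.91], [-0.94, 2.29], [0.18, 2.7], [-1.29, 4.43], [0.17, 2.64], [-3, 3]. Speed limits (rad/s): [2.57, 2.57, 3.14, 3.14, 3.14, 3.14].

## Interface

Orientations are given as [roll, pitch, yaw] about the fixed x, y, z axes, in that order (R = Rz(yaw) Ry(pitch) Rx(roll)).
In Python, from station import r, optics gives the robot as it stands. The module is installed in compiled form; this text tells all that it offers.
- The arm moves only by the tool jog_arm, never from a script. Its argument "series" is a list of rows, each a list of 7 numbers: the gripper's target within -1 to 1 (shut at 1, half-way at 0, fully open at -1), then the shift along the world's x, y, z in mm, then the turn, a rotation vector about the world's x, y, z in degrees. A call has 1 to 10 rows; each row is the pose to reach, as a shift and turn from the pose commanded when the call began; what a row does not reach only later rows make up. A row lasts 1/10 s, in which the tool goes at most 50 mm and 8.59 degrees, less where a joint would pass 70% of its speed; a pose out of reach is approached as far as the arm can. A call with a gripper value outside its range is refused whole. The fingers move at their own pace and stop on an object; the grip force is fixed at half the most. Time passes only in rows, so rows that repeat a pose let the fingers close. It gives the time, the measured TCP pose, the force, the opening and the grip force at its end, in the units of the state.
- r.sense(): the state, without advancing time (a new reading comes with each control period).
- optics.grab_frame(name): name is "scene" or "top"; returns a dict with "img" (400x640x3 uint8, red, green, blue), "z_map" (400x640 float32, m along the optical axis (not along the pixel's ray), 0 where there is no reading), "intrinsics" (3x3 intrinsics, pixels), "dist_coeffs" ([k1, k2, p1, p2, k3] as OpenCV has them; the pictures are not rectified), "position" and "orientation" of the camera in the world. Camera axes: x right, y up, looking along -z (the intrinsics and any distortion apply to the point x, -y, -z); pixel columns grow to the right and rows downward; lengths in m; the calibration is good to about 2 mm. A picture is of the moment at which its call begins.
- r.finish_job(): hands the job in; it is judged then, once.
The state is a dict: "clock": time; "qpos": joint angles; "joint_vel": joint speeds; "effort": joint torques, N m; "eef_pos": TCP position; "eef_rot": TCP orientation; "wrist_force": force on the tool from outside, world axes, zero at the start; "ft_torque": the same for the moment, N m; "width": finger opening in m; "grip_force": force on a finger pad.
Only numpy, scipy, OpenCV 4.12 (cv2) and the standard library are available. Lean on these libraries where they do the work, as an engineer would, in place of code of your own. Each camera call takes 0.05 s, during which the arm holds its last target. There are 200 camera calls.

## Working session

There is one attempt and no reset: what is moved stays moved. The work goes in short steps, Python scripts to look and compute and a tool call to move; the robot and the scene stay as the last step left them, time stands still between calls to the robot, and variables do not carry over. Pictures are saved under pics/ and viewed, at most 10 in all, crops included, and the job is handed in when it is done.

Besides the shell and the picture viewer there is one more tool, called after "Call:" as name([rows], argument=value, ...), one row to a line, values as JSON. jog_arm: Moves the arm, as the interface text tells. Its arguments: {"type":"object","properties":{"series":{"type":"array"}},"required":["series"]}

```bash
mkdir -p pics; cat > h.py <<'E'
import numpy as np, cv2
from scipy.spatial.transform import Rotation as R
from station import r, optics
def rot(o):
    o=np.array(o,float)
    if o.shape==(3,3): return o
    return R.from_euler('xyz',o).as_matrix() if o.size==3 else R.from_quat(o).as_matrix()
def cloud(f):
    K=np.array(f["intrinsics"]);d=np.array(f["dist_coeffs"],float)
    z=f["z_map"];v,u=np.mgrid[0:400,0:640]
    p=cv2.undistortPoints(np.stack([u,v],-1).reshape(-1,1,2).astype(np.float64),K,d).reshape(400,640,2)
    P=np.stack([p[...,0]*z,-p[...,1]*z,-z],-1)
    W=P@rot(f["orientation"]).T+np.array(f["position"]); W[z==0]=np.nan
    return W
def save(f,n): cv2.imwrite("pics/"+n,f["img"][...,::-1])
E
python3 - <<'E'
from h import *
for n in ("scene","top"):
    f=optics.grab_frame(n); save(f,n+"0.png"); np.savez(n+"0.npz",**f); print(n,f["position"],f["orientation"],f["dist_coeffs"],f["intrinsics"])
print(r.sense())
E
```

```text
scene [-0.19219165 -0.41918935  0.54540583] [ 0.99895166 -0.00499461 -1.03959843] [8.16231994e-05 0.00000000e+00 0.00000000e+00 0.00000000e+00
 0.00000000e+00] [[492.3069973    0.         329.37647124]
 [  0.         492.3069973  204.08730138]
 [  0.           0.           1.        ]]
top [ 0.27269549 -0.02571687  1.10443369] [ 2.19111081e-01 -1.58242717e-03 -1.72316690e+00] [-0.08571861  0.          0.          0.          0.        ] [[468.44366611   0.         320.95467975]
 [  0.         468.44366611 195.63337305]
 [  0.           0.           1.        ]]
{'clock': 0.1, 'qpos': array([-1.31309604e+00,  1.58949861e-01,  1.59810928e+00,  3.67981569e-06,
        1.38620015e+00, -2.10079470e-01]), 'joint_vel': array([-1.18211491e-03, -1.58751779e-03, -8.79187726e-04, -4.50407602e-04,
        5.09532295e-06, -1.31507576e-05]), 'effort': array([ 5.94938210e-04, -3.86505067e+01, -3.22959602e+01,  7.04204128e-02,
        3.39466066e-02, -6.56188286e-05]), 'eef_pos': array([ 0.25912198, -0.51269564,  0.22773619]), 'eef_rot': array([-3.13996342e+00, -3.51092117e-04,  4.67778793e-01]), 'wrist_force': array([0.99752284, 0.32561176, 0.92690257]), 'ft_torque': array([ 0.03653526, -0.00489363,  0.04083953]), 'grip_force': 0.0, 'width': 0.09174490044341514}
```

View pics/scene0.png

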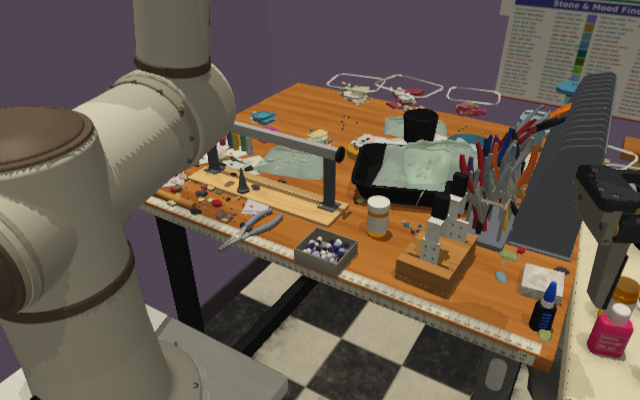

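View pics/top0.png

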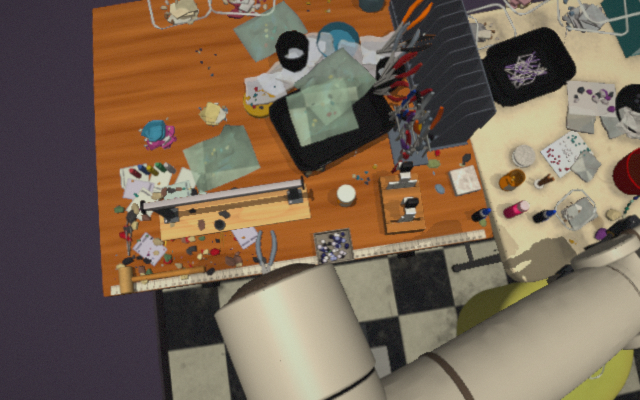

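The scene view shows the rail with caps at about (205,125) and (340,155), and the cone at (243,180). The holder is at (435,262) with two hangers, tabs at (440,205) and (460,185). The top view shows the bar from (145,206) to (308,192) and the holder at (403,205).

```bash
cat > m.py <<'E'
from h import *
F={n:dict(np.load(n+"0.npz")) for n in("scene","top")}
W={n:cloud(F[n]) for n in F}
def sh(n,x0,y0,x1,y1,s):
    return cv2.resize(F[n]["img"][y0:y1,x0:x1,::-1],None,fx=s,fy=s,interpolation=cv2.INTER_CUBIC)
a=sh("scene",390,160,490,300,4);b=sh("top",360,150,450,250,4)
c=np.zeros((560,760,3),np.uint8);c[:560,:400]=a;c[:400,400:760]=b;cv2.imwrite("pics/c.png",c)
# bar top
P=np.concatenate([W[n].reshape(-1,3) for n in W])
m=(abs(P[:,2]-.140)<.004)&(P[:,0]>.25)&(P[:,0]<.7)&(P[:,1]>-.1)&(P[:,1]<.45)
Q=P[m];print("bar",len(Q),Q.min(0),Q.max(0))
(rc,sz,an)=cv2.minAreaRect((Q[:,:2]*1000).astype(np.float32));print(rc,sz,an)
print("scene cone",W["scene"][165:195:4,243]);print("top cone",W["top"][224,205:235:3])
for n,pts in dict(scene=[(440,205),(460,185),(435,240),(340,155),(205,125)],top=[(410,202),(404,170),(308,192),(145,206),(403,225)]).items():
    for u,v in pts: print(n,u,v,W[n][v,u])
# things over holder
m=(P[:,1]<-.1)&(P[:,1]>-.3)&(P[:,0]>.25)&(P[:,0]<.6)
for lo,hi in((.039,.046),(.05,.078),(.085,.105),(.108,.118),(.12,.150),(.151,.158)):
    k=P[m&(P[:,2]>lo)&(P[:,2]<hi)]
    if len(k)>3: print(lo,hi,len(k),k.min(0),k.max(0),cv2.minAreaRect((k[:,:2]*1000).astype(np.float32)))
E
python3 m.py
```

```text
bar 1597 [ 0.50520809 -0.02868596  0.13603083] [0.53439042 0.32315056 0.14391618]
(519.6867065429688, 147.2369842529297) (351.8424377441406, 29.181665420532227) 89.96298217773438
scene cone [[0.57913627 0.26358128 0.00180355]
 [0.55863746 0.24664938 0.00562316]
 [0.54278854 0.23379573 0.00649661]
 [0.48108919 0.18009253 0.04198928]
 [0.47999223 0.18023996 0.03296684]
 [0.47661986 0.17836366 0.02563174]
 [0.47651175 0.17941104 0.01569664]
 [0.47145035 0.17602878 0.00964688]]
top cone [[0.48739264 0.21880118 0.00706634]
 [0.48659105 0.21197318 0.00566625]
 [0.48522686 0.20452582 0.00715849]
 [0.48280351 0.19598238 0.01416361]
 [0.47592609 0.18294762 0.04447224]
 [0.47713077 0.17831756 0.0327243 ]
 [0.47864278 0.17386011 0.01923727]
 [0.47966313 0.16879545 0.00821587]
 [0.47852551 0.16164799 0.00857024]
 [0.4773341  0.15446155 0.00921717]]
scene 440 205 [ 0.43563069 -0.24761028  0.14029181]
scene 460 185 [ 0.51481677 -0.253743    0.13732008]
scene 435 240 [ 0.42128582 -0.2519596   0.08487656]
scene 340 155 [ 0.51790966 -0.02706501  0.13108846]
scene 205 125 [ 0.20789004 -0.0113504   0.3
[... 713 characters left out ...]
23447263  0.10499776] ((511.6873779296875, -257.5522766113281), (47.01765823364258, 185.97842407226562), 74.30158233642578)
0.108 0.118 604 [ 0.42058776 -0.29992181  0.10802374] [ 0.59934347 -0.23442889  0.1179883 ] ((512.843505859375, -257.1480712890625), (45.6210823059082, 187.97491455078125), 74.97042083740234)
0.12 0.15 1243 [ 0.43342781 -0.29969959  0.12001608] [ 0.59976153 -0.23394467  0.1499903 ] ((519.4619140625, -258.6082763671875), (42.75408172607422, 175.12973022460938), 75.11377716064453)
0.151 0.158 407 [ 0.43558216 -0.28884823  0.15107404] [ 0.59979231 -0.23469459  0.15798269] ((519.3425903320312, -258.90533447265625), (41.12980651855469, 170.24569702148438), 74.66536712646484)
```

View pics/c.png

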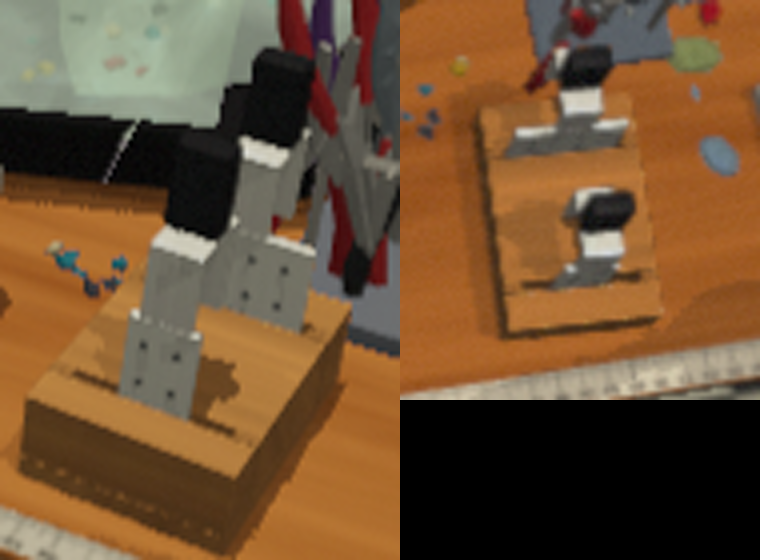

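The wide hanger is in the rear slot, with its panel facing the robot and the hook open to the rear. Next I fit the yaws and check clearances.

```bash
cat >> m.py <<'E'
print("-----")
def line(Q,ax):  # yaw of dominant direction
    v=cv2.fitLine((Q[:,:2]*1000).astype(np.float32),cv2.DIST_HUBER,0,.01,.01).ravel();return v
for n in W:
    p=W[n].reshape(-1,3);m=(abs(p[:,2]-.138)<.006)&(abs(p[:,0]-.52)<.02)&(p[:,1]>-.01)&(p[:,1]<.305)
    v=line(p[m],1);print(n,"bar z",np.median(p[m][:,2]),"x at y=147",v[2]+(147-v[3])*v[0]/v[1],"yaw deg",-np.degrees(np.arctan(v[0]/v[1])))
    q=p[(abs(p[:,0]-.52)<.03)&(p[:,1]>-.06)&(p[:,1]<.36)&(p[:,2]>.112)&(p[:,2]<.15)];print(" ends",np.percentile(q[:,1],[0,1,99,100]))
    q=p[(abs(p[:,0]-.478)<.02)&(abs(p[:,1]-.179)<.02)&(p[:,2]>.03)&(p[:,2]<.07)];print(" cone",len(q),np.median(q,0),q[q[:,2].argmax()])
    for nm,x0 in(("narrow",.437),("wide",.517)):
        p2=p[(abs(p[:,0]-x0)<.035)&(abs(p[:,1]+.25)<.05)]
        for lo,hi in((.05,.076),(.085,.108),(.12,.15),(.150,.162)):
            q=p2[(p2[:,2]>lo)&(p2[:,2]<hi)&(p2[:,0]<x0+.02)]
            if len(q)<8: continue
            v=line(q,1);print(" ",nm,lo,len(q),"med",np.median(q,0).round(4),"y",q[:,1].min().round(3),q[:,1].max().round(3),"x",q[:,0].min().round(3),q[:,0].max().round(3),"yaw",-np.degrees(np.arctan(v[0]/v[1])).round(1))
# holder top
p=W["top"].reshape(-1,3);q=p[(abs(p[:,2]-.042)<.003)&(p[:,0]>.37)&(p[:,0]<.56)&(p[:,1]<-.18)&(p[:,1]>-.3)]
print("holder",cv2.minAreaRect((q[:,:2]*1000).astype(np.float32)))
# height map 2cm cells
for xi in np.arange(.36,.68,.02):
    print("%.2f"%xi,[int(1000*np.nanmax(np.append(P[(abs(P[:,0]-xi)<.01)&(abs(P[:,1]-y)<.01)&(P[:,2]<.4)][:,2],0))) for y in np.arange(-.36,-.04,.02)])
E
python3 m.py|sed -n '/-----/,$p'
```

```text
-----
scene bar z 0.1380187789740452 x at y=147 516.5349 yaw deg 0.18820336
 ends [-0.02868596 -0.02780432  0.22415394  0.23165823]
 cone 64 [0.47936143 0.18252937 0.04175079] [0.47939038 0.18412739 0.06273247]
  narrow 0.05 273 med [ 0.421  -0.247   0.0636] y -0.261 -0.23 x 0.417 0.456 yaw -2.2
  narrow 0.085 224 med [ 0.4227 -0.2489  0.0957] y -0.259 -0.234 x 0.42 0.457 yaw 71.0
  narrow 0.12 285 med [ 0.4365 -0.2485  0.1351] y -0.259 -0.234 x 0.433 0.448 yaw 2.0
  narrow 0.15 91 med [ 0.4402 -0.2469  0.1527] y -0.259 -0.235 x 0.434 0.451 yaw -0.8
  wide 0.05 289 med [ 0.4999 -0.2645  0.0638] y -0.282 -0.248 x 0.495 0.536 yaw -3.3
  wide 0.085 155 med [ 0.5028 -0.2553  0.0952] y -0.262 -0.245 x 0.498 0.537 yaw 77.8
  wide 0.12 259 med [ 0.5162 -0.2519  0.1358] y -0.263 -0.238 x 0.513 0.536 yaw 1.3
  wide 0.15 90 med [ 0.522  -0.25    0.1529] y -0.262 -0.239 x 0.515 0.537 yaw -69.0
top bar z 0.13951047064001632 x at y=147 519.92004 yaw deg 0.22804387
 ends [-0.02686178 -0.02463832  0.32090941  0.32315056]
 cone 31 [0.47786495 0.18185609 0.04034368] [0.48022365 0.18342568 0.06127241]
[... 1224 characters left out ...]
]
0.50 [8, 8, 3, 45, 82, 118, 119, 81, 45, 4, 4, 73, 76, 73, 3, 3]
0.52 [4, 3, 6, 46, 46, 157, 156, 45, 45, 7, 4, 71, 73, 72, 6, 4]
0.54 [9, 8, 3, 3, 183, 161, 179, 39, 42, 11, 8, 9, 3, 4, 5, 5]
0.56 [10, 15, 90, 129, 189, 174, 150, 3, 10, 8, 10, 8, 4, 3, 4, 51]
0.58 [10, 34, 102, 144, 147, 189, 4, 3, 7, 4, 3, 4, 52, 52, 52, 51]
0.60 [168, 130, 189, 187, 183, 175, 3, 2, 4, 49, 50, 52, 52, 50, 40, 22]
0.62 [173, 189, 187, 191, 191, 187, 4, 47, 53, 51, 57, 47, 24, 11, 9, 9]
0.64 [129, 183, 124, 122, 179, 184, 51, 50, 48, 32, 13, 10, 10, 9, 9, 11]
0.66 [175, 180, 181, 186, 188, 148, 41, 16, 9, 9, 11, 12, 19, 26, 21, 20]
0.68 [177, 109, 178, 187, 186, 153, 27, 11, 10, 15, 21, 23, 24, 28, 27, 24]
```

```bash
cat > n.py <<'E'
from m import *
print("=====")
for n in W:
    p=W[n]; z=F[n]["z_map"]; g=(cv2.dilate(z,np.ones((3,3)))-cv2.erode(z,np.ones((3,3))))<.03
    for y0 in np.arange(-.31,-.17,.01):
        m=g&(p[...,0]>.531)&(p[...,0]<.62)&(abs(p[...,1]-y0)<.005)&(p[...,2]>.11)&(p[...,2]<.3)
        q=p[m]
        if len(q): print(n,round(y0,3),len(q),"xmin",np.sort(q[:,0])[:4].round(3),"z there",q[np.argsort(q[:,0])[:4],2].round(3))
E
python3 n.py|sed -n '/=====/,$p'
```

```text
=====
scene -0.31 198 xmin [0.591 0.591 0.592 0.592] z there [0.111 0.125 0.112 0.112]
scene -0.3 193 xmin [0.584 0.584 0.584 0.585] z there [0.12  0.116 0.12  0.127]
scene -0.29 128 xmin [0.548 0.548 0.548 0.549] z there [0.168 0.164 0.155 0.171]
scene -0.28 136 xmin [0.547 0.547 0.548 0.548] z there [0.162 0.163 0.173 0.157]
scene -0.27 160 xmin [0.549 0.549 0.551 0.552] z there [0.116 0.114 0.115 0.113]
scene -0.26 159 xmin [0.538 0.539 0.54  0.541] z there [0.113 0.11  0.15  0.132]
scene -0.25 88 xmin [0.534 0.534 0.535 0.535] z there [0.158 0.16  0.158 0.16 ]
scene -0.24 19 xmin [0.535 0.536 0.536 0.536] z there [0.162 0.173 0.173 0.164]
top -0.31 58 xmin [0.592 0.593 0.593 0.593] z there [0.111 0.127 0.121 0.116]
top -0.3 34 xmin [0.593 0.593 0.594 0.595] z there [0.125 0.118 0.12  0.121]
top -0.29 8 xmin [0.597 0.597 0.597 0.597] z there [0.131 0.139 0.145 0.152]
top -0.28 45 xmin [0.548 0.548 0.55  0.55 ] z there [0.175 0.168 0.172 0.165]
top -0.27 31 xmin [0.562 0.562 0.58  0.58 ] z there [0.141 0.147 0.122 0.126]
top -0.26 19 xmin [0.55  0.575 0.58  0.581] z there [0.145 0.134 0.127 0.183]
top -0.25 18 xmin [0.535 0.536 0.554 0.556] z there [0.164 0.161 0.171 0.165]
top -0.24 8 xmin [0.535 0.537 0.537 0.538] z there [0.165 0.167 0.174 0.171]
```

Call:
jog_arm([
  [0,10,10,10,0,0,-2],
  [0,35,35,25,0,0,-6],
  [0,65,65,32,0,0,-10],
  [0,100,100,32,0,0,-14],
  [0,135,135,32,0,0,-18],
  [0,170,170,32,0,0,-22],
  [0,205,205,32,0,0,-26],
  [0,235,235,32,0,0,-29],
  [0,255,256,32,0,0,-30],
  [0,262,263,32,0,0,-30],
])

```text
clock: 1.1
eef_pos: [0.5226, -0.2477, 0.26]
eef_rot: [-3.141, 0.001, -0.053]
wrist_force: [-0.9, 0.5, 0.2]
width: 0.0456
grip_force: 0.0
```

Call:
jog_arm([
  [0,0,0,0,0,0,0],
  [0,0,0,0,0,0,0],
  [0,0,0,0,0,0,0],
])

```text
clock: 1.4
eef_pos: [0.5204, -0.2514, 0.2605]
eef_rot: [3.141, 0.0, -0.057]
wrist_force: [0.1, -0.5, 0.6]
width: 0.0459
grip_force: 0.0
```

Call:
jog_arm([
  [0,0,1,-10,0,0,0],
  [0,0,1,-30,0,0,0],
  [0,0,1,-50,0,0,0],
  [0,0,1,-70,0,0,0],
  [0,0,1,-85,0,0,0],
  [0,0,1,-98,0,0,0],
  [0,0,1,-109,0,0,0],
  [0,0,1,-117,0,0,0],
  [0,0,1,-121,0,0,0],
  [0,0,1,-122,0,0,0],
])

```text
clock: 2.4
eef_pos: [0.5213, -0.2492, 0.1384]
eef_rot: [-3.142, 0.0, -0.056]
wrist_force: [0.2, 0.5, -0.2]
width: 0.0457
grip_force: 0.0
```

```bash
python3 - <<'E'
from h import *
o=[]
for n,(x,y) in dict(scene=(390,110),top=(350,120)).items():
    f=optics.grab_frame(n); o.append(cv2.resize(f["img"][y:y+140,x:x+100,::-1],None,fx=4,fy=4))
cv2.imwrite("pics/g1.png",np.hstack(o)); s=r.sense();print(s["eef_pos"],s["wrist_force"])
E
```

```text
[ 0.5215622  -0.24941246  0.13902238] [-0.23560199  0.27594852  0.96810354]
```

View pics/g1.png

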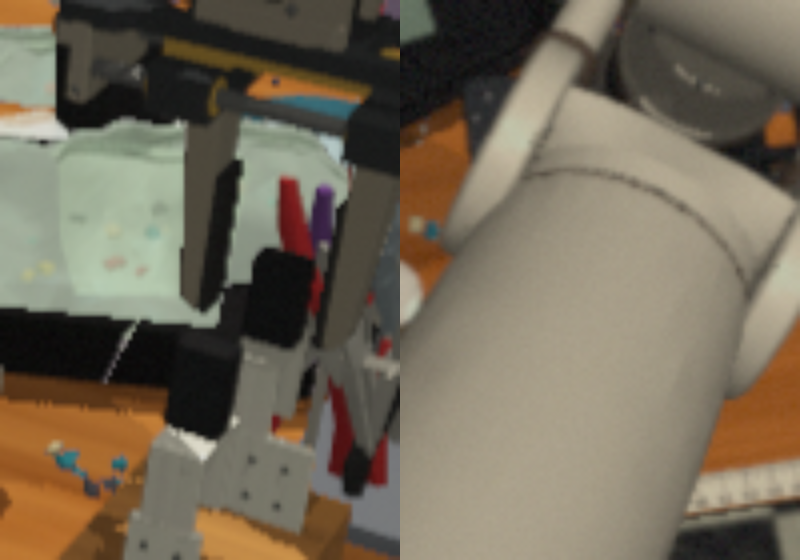

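The scene crop shows the fingers either side of the wide hanger's black tab, at about crop pixel (280,300), with the tips level with the tab. No force is reported, so I close the gripper.

Call:
jog_arm([
  [1,0,0,0,0,0,0],
  [1,0,0,0,0,0,0],
  [1,0,0,0,0,0,0],
  [1,0,0,0,0,0,0],
  [1,0,0,0,0,0,0],
  [1,0,0,0,0,0,0],
])

```text
clock: 3.1
eef_pos: [0.5215, -0.2494, 0.1389]
eef_rot: [3.141, -0.001, -0.056]
wrist_force: [0.1, -0.2, 1.0]
width: 0.0235
grip_force: 29.9
```

Call:
jog_arm([
  [1,0,0,4,0,0,0],
  [1,0,0,10,0,0,0],
  [1,0,0,20,0,0,0],
  [1,0,0,32,0,0,0],
  [1,0,0,44,0,0,0],
  [1,0,0,58,0,0,0],
  [1,0,0,74,0,0,0],
  [1,0,0,90,0,0,0],
  [1,0,0,100,0,0,0],
  [1,0,0,105,0,0,0],
])

```text
clock: 4.1
eef_pos: [0.5217, -0.2496, 0.2454]
eef_rot: [3.14, -0.002, -0.056]
wrist_force: [0.1, -0.7, 0.3]
width: 0.0238
grip_force: 29.9
```

Call:
jog_arm([
  [1,0,8,0,0,0,0.3],
  [1,0,30,0,0,0,1],
  [1,0,62,0,0,0,1.6],
  [1,0,100,0,0,0,2.2],
  [1,0,140,0,0,0,2.8],
  [1,-1,180,0,0,0,3.4],
  [1,-1,220,0,0,0,3.4],
  [1,-1,260,0,0,0,3.4],
  [1,-1,288,0,0,0,3.4],
  [1,-1,300,0,0,0,3.4],
])

```text
clock: 5.1
eef_pos: [0.5192, 0.0535, 0.2427]
eef_rot: [-3.141, 0.002, 0.007]
wrist_force: [-0.0, -0.1, -1.3]
width: 0.0237
grip_force: 29.9
```

Call:
jog_arm([
  [1,0,0,0,0,0,0],
  [1,0,0,0,0,0,0],
  [1,0,0,0,0,0,0],
  [1,0,0,0,0,0,0],
])

```text
clock: 5.5
eef_pos: [0.5203, 0.0496, 0.2435]
eef_rot: [3.141, 0.0, 0.002]
wrist_force: [0.5, 0.1, -1.1]
width: 0.0236
grip_force: 29.9
```

```bash
python3 - <<'E'
from h import *
s=r.sense();print(s["eef_pos"],s["eef_rot"],s["wrist_force"])
f=optics.grab_frame("scene"); W=cloud(f)
cv2.imwrite("pics/h1.png",cv2.resize(f["img"][60:240,190:390,::-1],None,fx=3,fy=3))
p=W.reshape(-1,3); m=(p[:,0]>.46)&(p[:,0]<.58)&(p[:,1]>0)&(p[:,1]<.1)
for z in np.arange(.12,.30,.01):
    q=p[m&(abs(p[:,2]-z)<.005)&(abs(p[:,1]-s["eef_pos"][1])<.04)]
    if len(q)>3: print(round(z,3),len(q),"x",np.percentile(q[:,0],[2,25,50,75,98]).round(4),"y",np.percentile(q[:,1],[2,50,98]).round(4))
E
```

```text
[0.52034216 0.04961632 0.24350345] [3.14141430e+00 1.99021276e-04 1.75135652e-03] [ 0.49116474  0.06717144 -1.13282983]
0.12 166 x [0.4945 0.4964 0.4974 0.499  0.5174] y [0.0113 0.0418 0.0779]
0.13 178 x [0.4948 0.4968 0.498  0.4997 0.5173] y [0.0119 0.0391 0.078 ]
0.14 200 x [0.4962 0.4977 0.4988 0.5013 0.5264] y [0.0112 0.0386 0.0795]
0.15 143 x [0.4961 0.4979 0.4988 0.4996 0.5013] y [0.0183 0.0486 0.0807]
0.16 150 x [0.4964 0.4981 0.4991 0.5    0.5012] y [0.0179 0.0491 0.0808]
0.17 154 x [0.4968 0.4985 0.4994 0.5002 0.502 ] y [0.0178 0.0475 0.0788]
0.18 212 x [0.4977 0.4995 0.5008 0.5043 0.5362] y [0.0192 0.0481 0.0801]
0.19 106 x [0.4986 0.5002 0.5019 0.5336 0.5361] y [0.0391 0.0501 0.0605]
0.2 107 x [0.4987 0.501  0.5028 0.5335 0.537 ] y [0.0391 0.0484 0.061 ]
0.21 83 x [0.4992 0.5011 0.5021 0.5182 0.5365] y [0.039  0.0457 0.0603]
0.22 114 x [0.5004 0.5042 0.5129 0.5162 0.5349] y [0.0387 0.0458 0.0606]
0.23 103 x [0.509  0.5112 0.5135 0.5151 0.5258] y [0.0271 0.0505 0.0723]
0.24 151 x [0.5079 0.5099 0.5126 0.5153 0.5236] y [0.025  0.0494 0.075 ]
0.25 165 x [0.5076 0.51   0.5127 0.5158 0.5269] y [0.0239 0.0476 0.0752]
0.26 167 x [0.5076 0.5095 0.5114 0.5188 0.5273] y [0.0235 0.0532 0.0764]
0.27 154 x [0.5073 0.5091 0.5106 0.5185 0.528 ] y [0.0224 0.0499 0.0774]
0.28 162 x [0.5073 0.5088 0.5101 0.5166 0.5291] y [0.0213 0.0616 0.0777]
0.29 170 x [0.5062 0.5085 0.5102 0.5197 0.5294] y [0.0204 0.0621 0.0777]
```

View pics/h1.png

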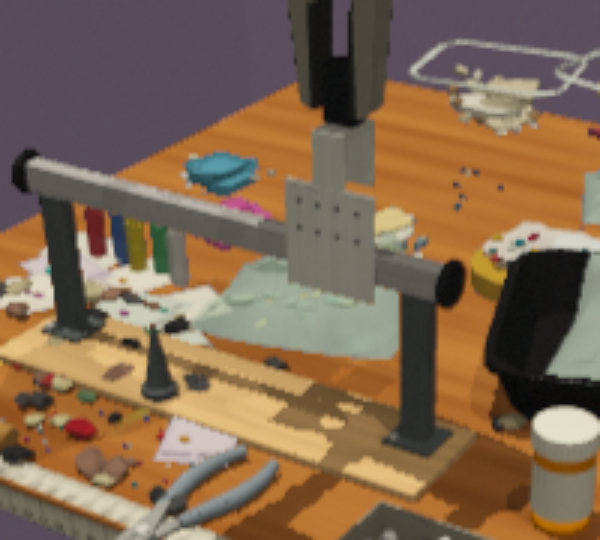

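Call:
jog_arm([
  [1,-1,0,0,0,-2,0],
  [1,-2,0,0,0,-3.5,0],
  [1,-2,0,-6,0,-3.5,0],
  [1,-2,0,-16,0,-3.5,0],
  [1,-2,0,-28,0,-3.5,0],
  [1,-2,0,-40,0,-3.5,0],
  [1,-2,0,-52,0,-3.5,0],
  [1,-2,0,-62,0,-3.5,0],
  [1,-2,0,-69,0,-3.5,0],
  [1,-2,0,-71,0,-3.5,0],
])

```text
clock: 6.55
eef_pos: [0.5177, 0.0509, 0.1714]
eef_rot: [-3.142, -0.059, 0.004]
wrist_force: [-0.0, 0.1, -1.3]
width: 0.0242
grip_force: 29.9
```

Call:
jog_arm([
  [1,0,0,0,0,0,0],
  [1,0,0,0,0,0,0],
  [1,0,0,-1,0,0,0],
  [1,0,0,-1,0,0,0],
])

```text
clock: 6.95
eef_pos: [0.5185, 0.0508, 0.1719]
eef_rot: [3.141, -0.062, 0.004]
wrist_force: [-0.7, -0.3, -0.9]
width: 0.0238
grip_force: 29.9
```

```bash
cat > k.py <<'E'
from h import *
import sys
s=r.sense();print(s["eef_pos"],s["eef_rot"],s["wrist_force"],s["clock"])
f=optics.grab_frame("scene"); W=cloud(f)
cv2.imwrite(sys.argv[1],cv2.resize(f["img"][60:240,190:390,::-1],None,fx=3,fy=3))
p=W.reshape(-1,3); m=(p[:,0]>.46)&(p[:,0]<.58)&(abs(p[:,1]-s["eef_pos"][1])<.04)
for z in np.arange(.03,.20,.01):
    q=p[m&(abs(p[:,2]-z)<.005)]
    if len(q)>3: print(round(z,3),len(q),"x",np.percentile(q[:,0],[2,25,50,75,98]).round(4),"y",np.percentile(q[:,1],[2,50,98]).round(4))
E
python3 k.py pics/h2.png
```

```text
[0.51845953 0.05075217 0.17193197] [ 3.14125148 -0.06174196  0.00356695] [-0.74666784 -0.26360198 -0.92249439] 6.95
0.04 38 x [0.5013 0.5022 0.5029 0.5038 0.5068] y [0.0189 0.0454 0.0786]
0.05 129 x [0.5007 0.5018 0.5029 0.5037 0.5058] y [0.0194 0.0494 0.0816]
0.06 113 x [0.5    0.5022 0.5029 0.5035 0.5047] y [0.0187 0.0504 0.081 ]
0.07 123 x [0.5002 0.5016 0.5023 0.5032 0.5047] y [0.0197 0.0479 0.0806]
0.08 129 x [0.4998 0.5013 0.5022 0.503  0.5056] y [0.0193 0.0485 0.0803]
0.09 125 x [0.5002 0.5014 0.5022 0.5029 0.5054] y [0.0197 0.049  0.0819]
0.1 132 x [0.4996 0.5013 0.5022 0.5029 0.5048] y [0.0197 0.0499 0.0807]
0.11 130 x [0.4999 0.5016 0.5023 0.5033 0.5344] y [0.0194 0.0484 0.0803]
0.12 131 x [0.4998 0.5025 0.5144 0.5157 0.5174] y [0.0138 0.0448 0.0878]
0.13 162 x [0.5006 0.5028 0.5146 0.5156 0.5183] y [0.0122 0.0441 0.0882]
0.14 201 x [0.5001 0.5047 0.5162 0.5224 0.5367] y [0.0119 0.0419 0.0887]
0.15 95 x [0.5009 0.5079 0.5127 0.5149 0.5343] y [0.0395 0.0493 0.0613]
0.16 102 x [0.5069 0.509  0.5116 0.5134 0.5219] y [0.0266 0.0521 0.0737]
0.17 135 x [0.506  0.5079 0.5107 0.5138 0.5249] y [0.026  0.0497 0.0752]
0.18 145 x [0.5053 0.5071 0.51   0.5133 0.5229] y [0.0254 0.0496 0.0765]
0.19 147 x [0.5044 0.5064 0.509  0.5167 0.5256] y [0.024  0.0574 0.0776]
```

View pics/h2.png

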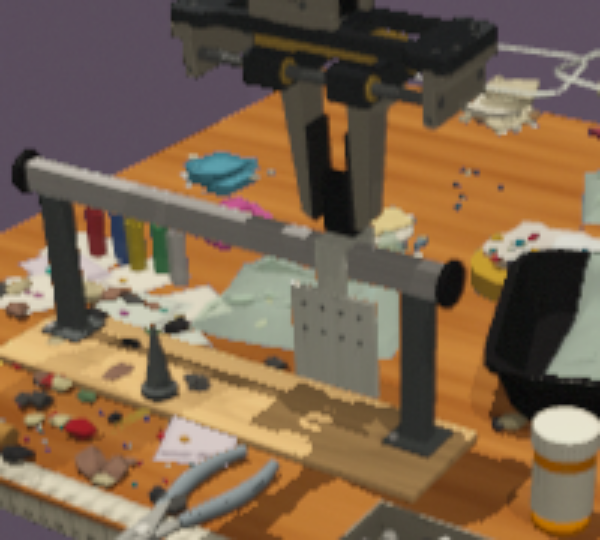

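It is hooked and plumb: the stem sits over the bar at about (335,250) and the cone is at (155,365). Now I slide it.

Call:
jog_arm([
  [1,0,4,0,0,0,0],
  [1,0,14,0,0,0,0],
  [1,0,28,0,0,0,0],
  [1,0,44,0,0,0,0],
  [1,0,62,0,0,0,0],
  [1,0,80,0,0,0,0],
  [1,0,98,0,0,0,0],
  [1,0,114,0,0,0,0],
  [1,0,126,0,0,0,0],
  [1,0,133,0,0,0,0],
])

```text
clock: 8.0
eef_pos: [0.518, 0.1854, 0.1715]
eef_rot: [3.142, -0.061, 0.005]
wrist_force: [-0.6, 0.1, -0.9]
width: 0.0238
grip_force: 29.9
```

Call:
jog_arm([
  [1,0,0,0,0,0,0],
  [1,0,0,0,0,0,0],
  [1,0,0,-1,0,0,0],
  [1,0,0,-2,0,0,0],
  [1,0,0,-2,0,0,0],
  [1,0,0,-2,0,0,0],
])

```text
clock: 8.6
eef_pos: [0.5183, 0.1835, 0.1696]
eef_rot: [3.141, -0.061, 0.003]
wrist_force: [-0.4, 0.3, -0.5]
width: 0.0238
grip_force: 29.9
```

```bash
python3 k.py pics/h3.png
```

```text
[0.51825518 0.18349415 0.16956458] [ 3.14135071e+00 -6.09370228e-02  3.08103387e-03] [-0.39866651  0.28218787 -0.54629594] 8.6
0.03 32 x [0.4721 0.4751 0.4769 0.4796 0.4857] y [0.1753 0.18   0.188 ]
0.04 73 x [0.4753 0.4807 0.5017 0.5031 0.5044] y [0.1518 0.1807 0.2119]
0.05 121 x [0.4782 0.501  0.5018 0.5029 0.506 ] y [0.1512 0.1825 0.2136]
0.06 112 x [0.4803 0.501  0.5019 0.5028 0.5055] y [0.1517 0.1814 0.2125]
0.07 110 x [0.4999 0.5013 0.502  0.5029 0.5041] y [0.1514 0.1821 0.2145]
0.08 103 x [0.499  0.5009 0.5018 0.5028 0.5049] y [0.1506 0.1788 0.2114]
0.09 116 x [0.4993 0.5009 0.5017 0.5028 0.5051] y [0.1526 0.1825 0.2147]
0.1 117 x [0.4996 0.5009 0.5018 0.5031 0.5348] y [0.1521 0.1818 0.214 ]
0.11 96 x [0.4992 0.5006 0.5018 0.5033 0.5332] y [0.152  0.1808 0.2143]
0.12 114 x [0.4993 0.5023 0.5136 0.5149 0.5169] y [0.1463 0.1772 0.2208]
0.13 140 x [0.5002 0.5029 0.514  0.5153 0.5175] y [0.1456 0.1761 0.2222]
0.14 202 x [0.4996 0.5065 0.5155 0.5218 0.5369] y [0.1468 0.1753 0.2203]
0.15 53 x [0.504  0.5116 0.5124 0.5135 0.5212] y [0.1694 0.1828 0.2035]
0.16 101 x [0.5064 0.5083 0.5105 0.5132 0.5234] y [0.1591 0.185  0.2079]
0.17 114 x [0.5056 0.5073 0.5105 0.5125 0.5226] y [0.158  0.1807 0.2068]
0.18 143 x [0.5048 0.5073 0.5111 0.5143 0.5241] y [0.158  0.1851 0.2094]
0.19 117 x [0.5033 0.5057 0.5075 0.5152 0.524 ] y [0.1562 0.1949 0.2098]
```

View pics/h3.png

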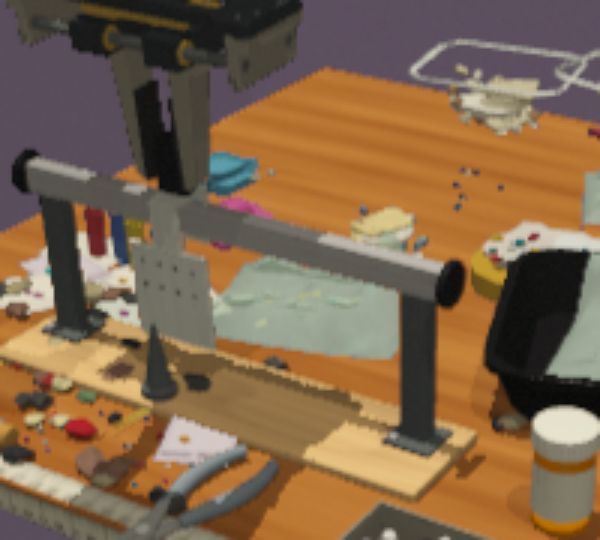

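Panel centre is at y≈0.183 and so is the cone. I set it down and release.

Call:
jog_arm([
  [1,0,0,-1,0,0,0],
  [1,0,0,-1,0,0,0],
  [0.4,0,0,-1,0,0,0],
  [0.2,0,0,-1,0,0,0],
  [0,0,0,-1,0,0,0],
  [0,0,0,-1,0,0,0],
  [0,0,0,-1,0,0,0],
])

```text
clock: 9.35
eef_pos: [0.5182, 0.1838, 0.1685]
eef_rot: [3.141, -0.061, 0.004]
wrist_force: [-0.3, -0.2, 0.4]
width: 0.0459
grip_force: 0.0
```

Call:
jog_arm([
  [0,0,0,3,0,0,0],
  [0,0,0,10,0,0,0],
  [0,0,0,20,0,0,0],
  [0,0,0,35,0,0,0],
  [0,0,0,50,0,0,0],
  [0,0,0,70,0,0,0],
  [0,0,0,90,0,0,0],
  [0,0,0,100,0,0,0],
  [0,0,0,100,0,0,0],
  [0,0,0,100,0,0,0],
])

```text
clock: 10.35
eef_pos: [0.5181, 0.1838, 0.2683]
eef_rot: [3.141, -0.061, 0.004]
wrist_force: [-0.6, 0.3, -0.3]
width: 0.0461
grip_force: 0.0
```

Call:
jog_arm([
  [0,0,0,0,0,0,0],
  [0,0,0,0,0,0,0],
  [0,0,0,0,0,0,0],
  [0,0,0,0,0,0,0],
  [0,0,0,0,0,0,0],
  [0,0,0,0,0,0,0],
  [0,0,0,0,0,0,0],
  [0,0,0,0,0,0,0],
  [0,0,0,0,0,0,0],
  [0,0,0,0,0,0,0],
])

```text
clock: 11.35
eef_pos: [0.5183, 0.1838, 0.2686]
eef_rot: [3.141, -0.061, 0.004]
wrist_force: [-0.0, 0.4, -0.1]
width: 0.0457
grip_force: 0.0
```

```bash
python3 k.py pics/h4.png
```

```text
[0.51826882 0.18379441 0.26862551] [ 3.14139178 -0.06114736  0.00359517] [-0.02788979  0.36618977 -0.1193552 ] 11.35
0.03 36 x [0.4733 0.4754 0.4767 0.4807 0.4865] y [0.1761 0.1799 0.1878]
0.04 74 x [0.4744 0.4801 0.5009 0.502  0.5041] y [0.1538 0.1807 0.2143]
0.05 114 x [0.4786 0.4999 0.5011 0.5021 0.5045] y [0.1536 0.1821 0.2141]
0.06 120 x [0.48   0.5    0.5011 0.5023 0.5044] y [0.1519 0.1829 0.2146]
0.07 105 x [0.4985 0.5004 0.5014 0.5023 0.5039] y [0.1531 0.1844 0.2145]
0.08 108 x [0.4991 0.5005 0.5014 0.5023 0.5044] y [0.1535 0.1818 0.2159]
0.09 112 x [0.4993 0.5006 0.5013 0.5022 0.504 ] y [0.1522 0.1829 0.2144]
0.1 131 x [0.4988 0.5008 0.5016 0.5025 0.5363] y [0.1531 0.1829 0.2149]
0.11 87 x [0.4995 0.5008 0.5021 0.5031 0.5325] y [0.1546 0.1823 0.2129]
0.12 117 x [0.5002 0.5018 0.5138 0.5152 0.5173] y [0.1454 0.1771 0.2223]
0.13 137 x [0.4994 0.5027 0.5139 0.5154 0.5175] y [0.1465 0.1763 0.2208]
0.14 201 x [0.4999 0.506  0.5154 0.5214 0.5371] y [0.1472 0.1759 0.2218]
0.15 57 x [0.5105 0.5124 0.5141 0.5166 0.524 ] y [0.1716 0.1795 0.1932]
0.16 61 x [0.5118 0.5127 0.5141 0.5165 0.5244] y [0.172  0.1797 0.1958]
0.17 59 x [0.5113 0.5131 0.5145 0.5168 0.526 ] y [0.1717 0.1787 0.1935]
0.18 77 x [0.5112 0.5135 0.5148 0.5193 0.5247] y [0.1723 0.1811 0.1952]
```

View pics/h4.png

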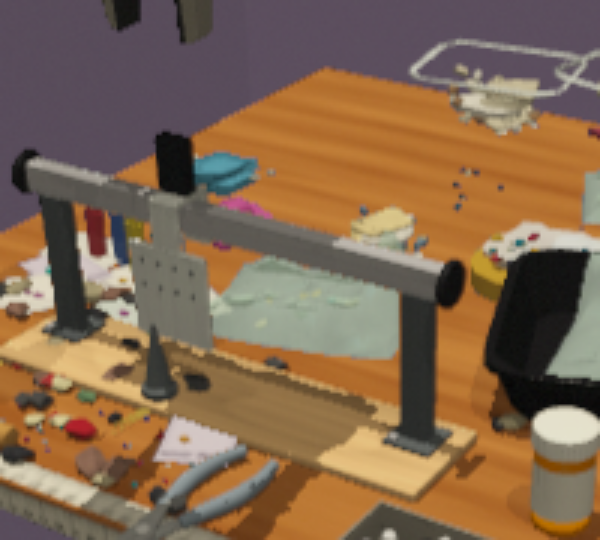

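The hanger hangs settled on the bar at about (175,260), behind the cone at (158,365), and the gripper is clear.

```bash
python3 -c "
from station import r
print(r.finish_job())"
```

```text
the job is handed in; nothing more can be done
None
```

I handed the job in at about 11 s of the 53 s allowed: the wide hanger was hooked near the far end of the rail, slid to the pointer (centred within about 2 mm by my measurement) and released. I never touched the narrow hanger, and no verdict came back.

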